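# Feel for the lock of the steel box with the T-key and unlock it

## Robot

A 6-joint arm with a two-finger parallel gripper is mounted at the origin on the work surface. World frame = base frame: x ahead of the robot, y to its left, z up, the work surface at z = 0. Lengths are in m, angles in degrees, forces in N, time in s.
With the tool pointing down it reaches from about 0.3 to 0.75 m from the base axis. Payload 8.5 kg.
Tool frame: the origin (TCP) lies between the finger pads; the fingertips stand 17 mm ahead of it and the grasp point (between the pads) lies 2 mm behind it (env.tip_reach is the distance from the TCP to the fingertips, in m); z points along the fingers, y is the line along which they close (so a half turn about z gives the same grasp; the last joint's range is limited). The gripper opens to 85 mm and grips with 20 to 120 N. Pads are 22 mm wide; open, the fingers measure 114 mm over their backs; the gripper's body (76 mm by 85 mm) begins 54 mm behind the grasp point. The pads swing forward as they close: fully open they stand 13 mm farther back than shut.
Start: joints at [-76.908, 21.807, 74.336, -0, 83.858, -12.336], TCP at [0.236, -0.497, 0.248] pointing down, gripper open.
Joint ranges: [-178.18, 178.18], [-50.72, 133.34], [12.68, 142.11], [-81.47, 261.47], [9.98, 163.14], [-165.26, 165.26]. Speed limits (degrees/s): [136.94, 136.94, 180, 180, 180, 180].

## Interface

Orientations are given as a 3x3 rotation matrix whose columns are the frame's x, y, z axes.
In Python, from rig import env, viewer gives the robot as it stands.
- The arm moves only by the tool move_arm, never from a script. Its argument "motion" is a list of rows, each a list of 2 entries, a list of its own where there are three numbers: the shift along the tool's x, y, z normalised to -1 to 1, where 1 is 50 mm, then the turn, a rotation vector about the tool's x, y, z normalised to -1 to 1, where 1 is 8 degrees. A call has 1 to 20 rows; each row shifts and turns the commanded pose from where the row before left it, along the tool's axes as they then stand; what a row does not reach is not made up. A row lasts 1/10 s, in which the tool goes at most 50 mm and 8.59 degrees, less where a joint would pass 70% of its speed; a pose out of reach is approached as far as the arm can. A call with a number of a shift or a turn outside -1 to 1 is refused whole. A call with a gripper value outside its range is refused whole. "claw" is the closure, from 0 (fully open) to 1 (shut), set as the call begins (left out, the last holds). The fingers move at their own pace and stop on an object; "force" is the grip in N (left out, the last holds). Time passes only in rows, so rows that do not move let the fingers close. It gives the time, the measured TCP pose, the force, the opening and the grip force at its end, in the units of the state.
- env.observe(): the state, without advancing time (a new reading comes with each control period).
- viewer.get_image(name): name is "scene" or "top" or "wrist"; returns a dict with "frame" (400x640x3 uint8, red, green, blue), "depth" (400x640 float32, m along the optical axis (not along the pixel's ray), 0 where there is no reading), "fx", "fy", "cx", "cy" (pixels), "k1" (the pictures are not rectified: a ray, as slopes to the right and down, at radius r is drawn at 1 + k1 r^2 times it, then the intrinsics apply), "eye" and "attitude" of the camera in the world; the wrist camera has in their place "T_tool_cam" (4x4, takes a point from camera to tool coordinates, whose origin is the TCP and whose axes are the flange's). Camera axes: x right, y up, looking along -z (the intrinsics and any distortion apply to the point x, -y, -z); pixel columns grow to the right and rows downward; lengths in m; the calibration is good to about 2 mm. A picture is of the moment at which its call begins: read the wrist's pose just before it.
- env.close_job(): hands the job in; it is judged then, once.
The state is a dict: "time_s": time; "q": joint angles; "qvel": joint speeds; "joint_efforts": joint torques, N m; "position": TCP position; "tool_rot": TCP orientation; "ft_force": force on the tool from outside, world axes, zero at the start; "wrist_torque": the same for the moment, N m; "grip_width": finger opening in m; "gripper_force": force on a finger pad.
Only numpy, scipy, OpenCV 4.12 (cv2) and the standard library are available. Lean on these libraries where they do the work, as an engineer would, in place of code of your own. Each camera call takes 0.05 s, during which the arm holds its last target. There are 200 camera calls.

## Task

Take the T-key from its wooden stand and put its flat blade down the lock hole in the top of the steel box. Press lightly and turn the key gently back and forth until you feel the blade find the hidden slot, push it fully home there, and only then turn it clockwise until the handle lies along the box's long side. Never force the key against the lock; leave it standing in the lock, let go of it, and leave the mug, the bottle and the brush alone.

Things in the scene. Friction and masses are not known exactly. Their poses are not given: they have to be found in the camera images.
- box: Plain grey steel box fixed on the counter, 170 mm (its x) by 260 mm (its y, the long side) by 90 mm high; origin at the centre of its underside, z up.
- mouth (a point): Centre of the mouth of the lock hole, in the middle of the box's flat top, 90 mm above the counter; axes as the box's. The hole is round, 26.8 mm wide, with a 3 mm bevel. Unseen down the hole sits a round plug, its top 6 to 23 mm below the mouth (differs each time). The plug is sprung: pressed, it gives 1.5 mm (about 1.5 N to start, 4.5 N when down, then hard).
- seal (a point): Black split dust seal, 4 mm below the mouth; it hides the plug and gives no resistance. Across the plug's top runs a slot 8.6 mm wide, 20 mm deep, open to the hole's wall at both ends. It starts 0.45 to 1.55 rad counterclockwise (from above) of the box's y axis. A blade more than about 0.1 rad off the slot only rubs on the plug, which stays still (it resists turning with about 0.05 N m).
- mark (a point): Short dark line on the box's top, 30 mm from the hole's centre along the box's +y axis: with the handle over it the lock is open; a hard stop lies 0.16 rad beyond. When the blade meets the slot, the pressed plug springs up round it and the press force falls away; the key can then go down to the slot's floor, 20 mm below the plug's top and also sprung, and the plug turns with the key.
- mark2 (a point): The like line on the other side of the hole, 30 mm along the box's -y axis.
- key_grip (a point): Steel T-key, 112 mm long, upright, about 0.15 kg. This point: centre of its handle bar, on the key's axis, 99 mm above the blade's tip; x runs along the bar, z up. Bar 64 mm long (x), 14 mm thick (y), 26 mm high; below it a 10 mm neck for 20 mm, then an 18 mm round shaft, last a flat blade 24 mm wide (along x, in line with the bar), 6 mm thick, 26 mm long. Half a turn makes no difference.
- key_tip (a point): Centre of the underside of the key's blade; axes as the key's.
- stand: Wooden block fixed on the counter, 70 x 70 x 45 mm, origin at the centre of its underside; the key stands loosely, blade down, in a round hole 27.5 mm wide and 35 mm deep in the middle of its top.
- mug_mid (a point): White ceramic mug, 80 mm wide, 95 mm high, handle on its y side; this point is its centre, half-way up. To be left alone.
- bottle_mid (a point): Green bottle with a twist cap, 68 mm wide, 200 mm high; this point is its centre, half-way up. To be left alone.
- brush_mid (a point): Red scrub brush lying bristles down, 60 x 160 mm (long along its y), 70 mm high with its handle; this point is 30 mm above its underside. To be left alone.
There are look-alikes about, which are no part of the job. What is shaped like the part that bears key_grip but red is not meant.

How it is judged (in metres and radians):
On the way, in this order (a step that is already met when the one before it is completed fails the run):
1. the key is pushed home in the slot (tip more than 25.2 mm below the mouth, within 5 mm of its axis) before it is turned: handle still over 0.3 rad from the box's long side (z of key_tip in the frame of mouth below -0.0252 m and horizontal distance between key_tip and mouth below 0.005 m and angle between the x axis of key_grip and the y axis of box, either way round above 0.3 rad), for 0.1 s.
2. the key, still home, is turned so that its handle lies along the box's long side within 0.2 rad (z of key_tip in the frame of mouth below -0.0252 m and angle between the x axis of key_grip and the y axis of box, either way round below 0.2 rad), for 0.2 s.
At the end, for the whole second after the job is handed in: The key stands upright (within 0.2 rad) and at rest in the lock, home in the slot (tip over 25.2 mm below the mouth, within 5 mm of its axis), its handle along the box's long side within 0.2 rad, and nothing holds it; mug, bottle and brush are where they were (30 mm) and upright (all of step 2 and horizontal distance between key_tip and mouth below 0.005 m and angle between key_grip's own z axis and vertical below 0.2 rad and linear speed of key below 0.02 m/s and contact force between the fingers and key below 0.1 N); the robot touches nothing.
It fails at once if the key is forced: more than 25 N between key and box or lock (contact force between key and box above 25 N).
It fails at once if the mug, bottle or brush is moved more than 30 mm or tipped (distance of any of mug_mid, bottle_mid, brush_mid from where it was at the start of the episode above 0.03 m or angle between any of mug_mid, bottle_mid, brush_mid's own z axis and vertical above 0.5 rad).
It also fails if it takes over 72 s, if anything falls off the work surface, if the arm or the gripper's body presses on something with over 40 N, if the wrist force passes 120 N, or if a joint passes its speed limit or range.

## Working session

There is one attempt and no reset: what is moved stays moved. The work goes in short steps, Python scripts to look and compute and a tool call to move; the robot and the scene stay as the last step left them, time stands still between calls to the robot, and variables do not carry over. Pictures are saved under pics/ and viewed, at most 10 in all, crops included, and the job is handed in when it is done.

Besides the shell and the picture viewer there is one more tool, called after "Request:" in YAML: its name, and indented under it one key for each argument. move_arm: Moves the arm, as the interface text tells. Scaled input: -1 to 1 covers 50 mm each way for a shift and 8 degrees each way for a turn. Its arguments: {"type":"object","properties":{"motion":{"type":"array","items":{"type":"array"}},"claw":{"type":"number"},"force":{"type":"number"}},"required":["motion"]}

```bash
mkdir -p pics; cat > h.py <<'E'
import numpy as np, cv2, pickle
from rig import env, viewer
def grab(name,fn=None):
    s=env.observe(); im=viewer.get_image(name)
    if name=="wrist":
        T=np.eye(4);T[:3,:3]=np.array(s["tool_rot"]);T[:3,3]=s["position"]
        T=T@np.array(im["T_tool_cam"])
    else:
        T=np.eye(4);T[:3,:3]=np.array(im["attitude"]).reshape(3,3) if np.size(im["attitude"])==9 else 0;T[:3,3]=im["eye"]
    im["T"]=T
    if fn: cv2.imwrite(f"pics/{fn}.png",im["frame"][:,:,::-1]); pickle.dump(im,open(f"pics/{fn}.pkl","wb"))
    return im
def ray(im,u,v):
    x=(u-im["cx"])/im["fx"];y=(v-im["cy"])/im["fy"];xd,yd=x,y
    for _ in range(20):
        f=1+im["k1"]*(x*x+y*y);x,y=xd/f,yd/f
    return np.array([x,-y,-1.])
def pt(im,u,v,z=None):
    """world point: by depth, or on plane z"""
    d=ray(im,u,v);T=im["T"]
    if z is None: return T[:3,:3]@(d*im["depth"][int(round(v)),int(round(u))])+T[:3,3]
    w=T[:3,:3]@d; return T[:3,3]+w*(z-T[2,3])/w[2]
def load(fn): return pickle.load(open(f"pics/{fn}.pkl","rb"))
E
python3 - <<'E'
from h import *
for n in("scene","top"):
    im=grab(n,n+"0");print(im["eye"],im["attitude"],im["fx"],im["k1"])
s=env.observe();print(s)
E
```

```text
[ 1.23060313 -0.67209443  0.96975728] [[ 0.66658784 -0.49724976  0.55534073]
 [ 0.74542226  0.44716646 -0.49435596]
 [-0.00251137  0.74349501  0.66873676]] 499.77920888540257 -0.14826877628963303
[ 0.43043975 -0.02647966  1.06348681] [[-2.55880675e-02  9.97203824e-01 -7.02124155e-02]
 [-9.99672274e-01 -2.54706314e-02  2.56750358e-03]
 [ 7.71969839e-04  7.02551025e-02  9.97528759e-01]] 464.7240302694032 0.01010230990403421
{'time_s': 0.1, 'q': array([-7.69072093e+01,  2.18382548e+01,  7.43774805e+01,  2.03811043e-03,
        8.38559786e+01, -1.23375376e+01]), 'qvel': array([ 0.03498507, -0.01406133, -0.15067013,  0.01668365, -0.02944827,
       -0.06773325]), 'joint_efforts': array([ 4.48996550e-03, -4.49224627e+01, -2.31655777e+01, -2.16590820e-04,
        3.64664673e-03,  3.93780155e-06]), 'position': array([ 0.2361177 , -0.49649854,  0.2477802 ]), 'tool_rot': array([[ 9.03109800e-01,  4.29409625e-01, -2.49085405e-04],
       [ 4.29409591e-01, -9.03109017e-01,  1.22711889e-03],
       [ 3.01985389e-04, -1.21518276e-03, -9.99999216e-01]]), 'ft_force': array([ 0.04592695, -0.18062272, -0.17636058]), 'wrist_torque': array([ 0.03603953,  0.02055927, -0.00885697]), 'gripper_force': 0.0, 'grip_width': 0.08529480415359551}
```

View pics/scene0.png

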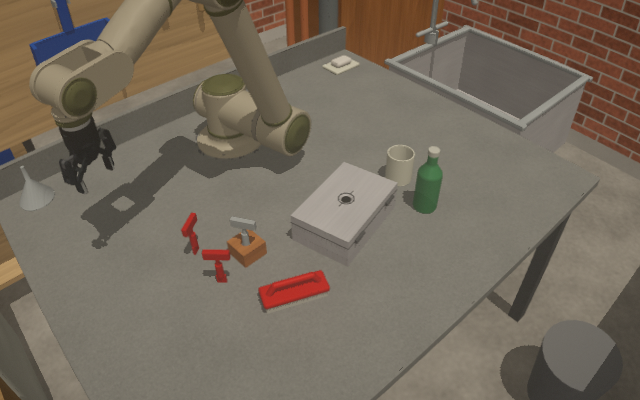

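View pics/top0.png

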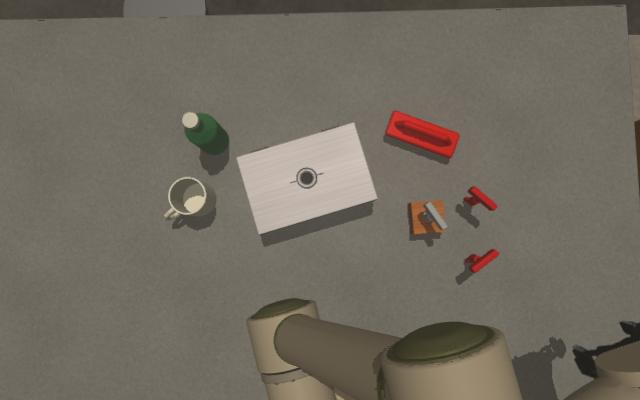

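Seen from the top camera: the grey T-key stands in the stand at (435,216). The red look-alikes are at (483,199) and (484,260). The lock hole is at (307,178), the brush at (423,133), the mug at (188,195) and the bottle at (203,130). I choose the grey key and check it in a crop.

```bash
python3 - <<'E'
from h import *
im=load("top0");f=im["frame"][:,:,::-1]
a=cv2.resize(f[180:250,395:465],(560,560)[:2],interpolation=cv2.INTER_CUBIC)
b=cv2.resize(f[155:205,280:330],(400,400)[:2],interpolation=cv2.INTER_CUBIC)
o=np.zeros((560,800,3),np.uint8);
a=cv2.resize(f[180:250,395:445+0],(400,560),interpolation=cv2.INTER_CUBIC)
o[:,:400]=a;o[:400,400:]=b
cv2.imwrite("pics/c1.png",o)
for n,p in dict(key=(435,216),hole=(300,170),bx1=(237,156),bx2=(355,124),bx3=(377,199),bx4=(260,234),bottlecap=(191,120),mug=(188,183),red1=(483,199),red2=(486,260),brush=(423,133)).items(): print(n,pt(im,*p).round(4))
for p in((237,156),(355,124),(377,199),(260,234),(307,178)): print(pt(im,*p,z=.09).round(4))
E
```

```text
key [ 0.4593 -0.252   0.1182]
hole [0.5642 0.0217 0.0909]
bx1 [ 0.6135  0.1715 -0.0034]
bx2 [ 0.6804 -0.1035  0.0025]
bx3 [ 0.5053 -0.149  -0.0007]
bx4 [0.4319 0.1109 0.0707]
bottlecap [0.6495 0.2198 0.1986]
mug [0.5493 0.2743 0.0334]
red1 [ 0.4919 -0.3536  0.1112]
red2 [ 0.3675 -0.3533  0.1116]
brush [ 0.6417 -0.246   0.0662]
[0.5975 0.1541 0.09  ]
[ 0.6597 -0.0972  0.09  ]
[ 0.4989 -0.1386  0.09  ]
[0.4319 0.1082 0.09  ]
[0.547  0.0074 0.09  ]
```

View pics/c1.png

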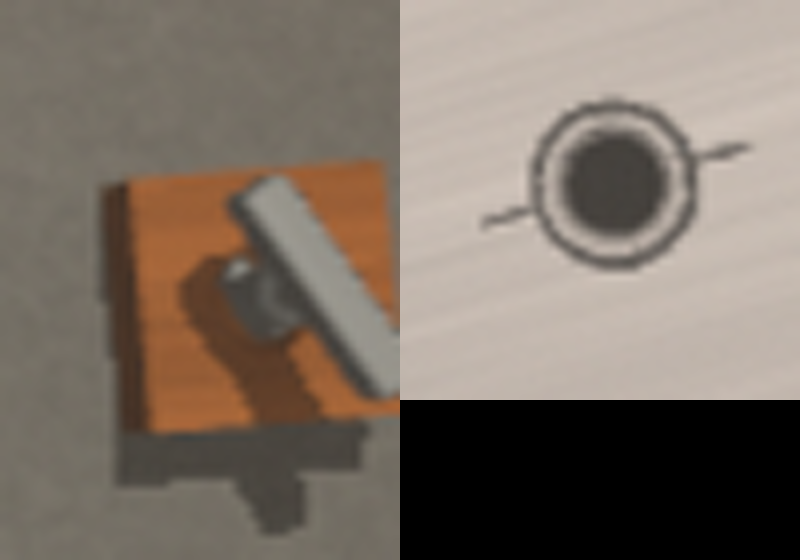

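Crop: the grey bar with its shaft in the wooden stand, key confirmed; the hole's centre is at crop (615,183), which is pixel (306.9,177.9). The box corners give 0.259 x 0.172 m and their mean matches the hole.

```bash
cat >> h.py <<'E'
def bar(im,c,r=70,zlo=.112,zhi=.135,ext=None):
    P=[];
    for v in range(max(0,int(c[1]-r)),min(400,int(c[1]+r))):
        for u in range(max(0,int(c[0]-r)),min(640,int(c[0]+r))):
            if im["depth"][v,u]>0:
                p=pt(im,u,v); 
                if zlo<p[2]<zhi: P.append(p)
    P=np.array(P);(c,s,a)=cv2.minAreaRect((P[:,:2]*1000).astype(np.float32))
    if s[0]<s[1]: a+=90
    return np.array(c)/1000,s,a,len(P),np.median(P[:,2]),np.polyfit((P[:,:2]-np.array(c)/1000)@[np.cos(np.radians(a)),np.sin(np.radians(a))],P[:,2],1)[0]
E
python3 - <<'E'
from h import *
im=load("top0");print(bar(im,(435,216),22))
im=load("scene0");print(bar(im,(243,223),20))
E
```

```text
(array([ 0.46036172, -0.25283829]), (63.232547760009766, 14.509055137634277), 32.536903381347656, 230, np.float64(0.12037634786671997), np.float64(0.01663929335093557))
(array([ 0.46013141, -0.25436154]), (64.58460998535156, 18.755874633789062), 31.567567825317383, 164, np.float64(0.12035291220497446), np.float64(-0.0023051906430841275))
```

Request:
move_arm:
  motion:
    - [[0.614,-0.247,0],[0,0,0]]
    - [[0.614,-0.247,0],[0,0,0]]
    - [[0.614,-0.247,0],[0,0,0]]
    - [[0.614,-0.247,0],[0,0,0]]
    - [[0.614,-0.247,0],[0,0,0]]
    - [[0.614,-0.247,0],[0,0,0]]
    - [[0.614,-0.247,0],[0,0,0]]
    - [[0.614,-0.247,0],[0,0,0]]
    - [[0.614,-0.247,0],[0,0,0]]
    - [[0.614,-0.247,0],[0,0,0]]
    - [[0,0,0],[0,0,-1]]
    - [[0,0,0],[0,0,-1]]
    - [[0,0,0],[0,0,-1]]
    - [[0,0,0],[0,0,-1]]
    - [[0,0,0],[0,0,-1]]
    - [[0,0,0],[0,0,-1]]
    - [[0,0,0],[0,0,-1]]
    - [[0,0,0],[0,0,-1]]
    - [[0,0,0],[0,0,-1]]
    - [[0,0,0],[0,0,-1]]

```text
time_s: 2.1
position: [0.4603, -0.2532, 0.248]
tool_rot: [[-0.272, 0.962, -0.001], [0.962, 0.272, 0.001], [0.001, -0.0, -1.0]]
ft_force: [0.3, -0.3, 0.1]
grip_width: 0.0853
gripper_force: 0.0
```

Request:
move_arm:
  motion:
    - [[0,0,0],[0,0,-1]]
    - [[0,0,0],[0,0,-1]]
    - [[0,0,0],[0,0,-1]]
    - [[0,0,0],[0,0,-1]]
    - [[0,0,0],[0,0,-1]]
    - [[0,0,0],[0,0,-1]]
    - [[0,0,0],[0,0,-1]]
    - [[0,0,0],[0,0,-1]]
    - [[0,0,0],[0,0,-1]]
    - [[0,0,0],[0,0,-1]]
    - [[0,0,0],[0,0,-1]]
    - [[0,0,0],[0,0,-1]]
    - [[0,0,0],[0,0,-1]]
    - [[0,0,0],[0,0,-0.33]]
    - [[0,0,0],[0,0,0]]
    - [[0,0,0],[0,0,0]]

```text
time_s: 3.7
position: [0.4603, -0.2533, 0.2481]
tool_rot: [[-0.848, -0.53, -0.0], [-0.53, 0.848, 0.0], [0.0, 0.0, -1.0]]
ft_force: [0.0, 0.6, -0.8]
grip_width: 0.0858
gripper_force: 0.0
```

```bash
python3 - <<'E'
from h import *
s=env.observe();R=s["tool_rot"];print(s["time_s"],s["position"],s["q"].round(1),np.degrees(np.arctan2(R[1,0],R[0,0])),R[:,2])
im=grab("wrist","w1")
d=im["depth"];f=im["frame"]
print(d[d>0].min())
E
```

```text
3.7 [ 0.46032047 -0.25329915  0.24813212] [ -41.7   19.4   78.2   -0.    82.5 -163.7] -148.01877863075808 [-3.60770035e-04  2.94607824e-04 -9.99999892e-01]
0.060551286
```

View pics/w1.png

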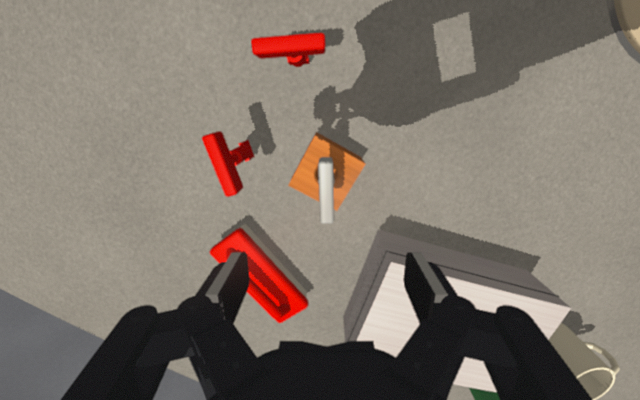

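Wrist view: the grey key's bar runs from (326,158) to (326,222) over the stand, roughly midway between the fingers and aligned with the tool. The red ones and the brush are well clear to the left.

```bash
python3 - <<'E'
from h import *
im=load("w1");print(bar(im,(326,190),38))
c=bar(im,(326,190),38)[0]
R=env.observe()["tool_rot"];p=env.observe()["position"]
print(R.T@(np.r_[c,.107]-p)*1000)
E
```

```text
(array([ 0.45717517, -0.25506284]), (62.26573181152344, 13.546152114868164), 32.44265365600586, 894, np.float64(0.12125919937479018), np.float64(0.009567254441912199))
[3.58001855e+00 1.15804005e-01 1.41144581e+02]
```

Request:
move_arm:
  motion:
    - [[0.04,0,0.4],[0,0,0]]
    - [[0,0,0.4],[0,0,0]]
    - [[0,0,0.4],[0,0,0]]
    - [[0,0,0.4],[0,0,0]]
    - [[0,0,0.4],[0,0,0]]
    - [[0,0,0.3],[0,0,0]]
    - [[0,0,0.3],[0,0,0]]
    - [[0,0,0.2],[0,0,0]]
    - [[0,0,0.02],[0,0,0]]
    - [[0,0,0],[0,0,0]]
    - [[0,0,0],[0,0,0]]
  claw: 0.45

```text
time_s: 4.85
position: [0.459, -0.2547, 0.108]
tool_rot: [[-0.847, -0.531, 0.001], [-0.531, 0.847, -0.001], [-0.0, -0.001, -1.0]]
ft_force: [-0.4, -0.1, 0.3]
grip_width: 0.0471
gripper_force: 0.0
```

Request:
move_arm:
  motion:
    - [[0,0,0],[0,0,0]]
    - [[0,0,0],[0,0,0]]
    - [[0,0,0],[0,0,0]]
    - [[0,0,0],[0,0,0]]
    - [[0,0,0],[0,0,0]]
    - [[0,0,0],[0,0,0]]
    - [[0,0,0],[0,0,0]]
    - [[0,0,0],[0,0,0]]
  claw: 1
  force: 50

```text
time_s: 5.65
position: [0.4588, -0.2545, 0.1078]
tool_rot: [[-0.847, -0.531, 0.001], [-0.531, 0.847, -0.001], [-0.0, -0.001, -1.0]]
ft_force: [-0.2, 1.3, 5.7]
grip_width: 0.0131
gripper_force: 49.7
```

Request:
move_arm:
  motion:
    - [[0,0,-0.1],[0,0,0]]
    - [[0,0,-0.2],[0,0,0]]
    - [[0,0,-0.3],[0,0,0]]
    - [[0,0,-0.4],[0,0,0]]
    - [[0,0,-0.4],[0,0,0]]
    - [[0,0,-0.4],[0,0,0]]
    - [[0,0,-0.4],[0,0,0]]
    - [[0,0,-0.3],[0,0,0]]
    - [[0,0,-0.1],[0,0,0]]
    - [[0,0,0],[0,0,0]]
    - [[0,0,0],[0,0,0]]
    - [[0,0,0],[0,0,0]]

```text
time_s: 6.85
position: [0.4584, -0.2542, 0.2365]
tool_rot: [[-0.847, -0.531, -0.001], [-0.531, 0.847, 0.001], [0.0, 0.002, -1.0]]
ft_force: [0.4, 0.6, -1.1]
grip_width: 0.013
gripper_force: 48.7
```

```bash
python3 - <<'E'
from h import *
s=env.observe();print(s["position"],s["ft_force"],s["wrist_torque"])
t=grab("top","t2");w=grab("wrist","w2");sc=grab("scene","s2")
o=np.zeros((600,800,3),np.uint8)
f=sc["frame"][:,:,::-1]
o[:400,:640]=w["frame"][:,:,::-1]
# project TCP into scene
P=s["position"];q=sc["T"][:3,:3].T@(P-sc["T"][:3,3]);u=sc["cx"]+sc["fx"]*q[0]/-q[2];v=sc["cy"]-sc["fy"]*q[1]/-q[2];print(u,v)
u,v=int(u),int(v)
c=cv2.resize(f[v-50:v+70,u-60:u+60],(400,400),interpolation=cv2.INTER_CUBIC);o[200:600,400:]=c
cv2.imwrite("pics/c2.png",o)
E
```

```text
[ 0.45844396 -0.25420226  0.23647324] [ 0.43614144  0.60133208 -1.05715772] [0.07846607 0.02595122 0.03663885]
235.76732706211777 183.11734389596444
```

View pics/c2.png

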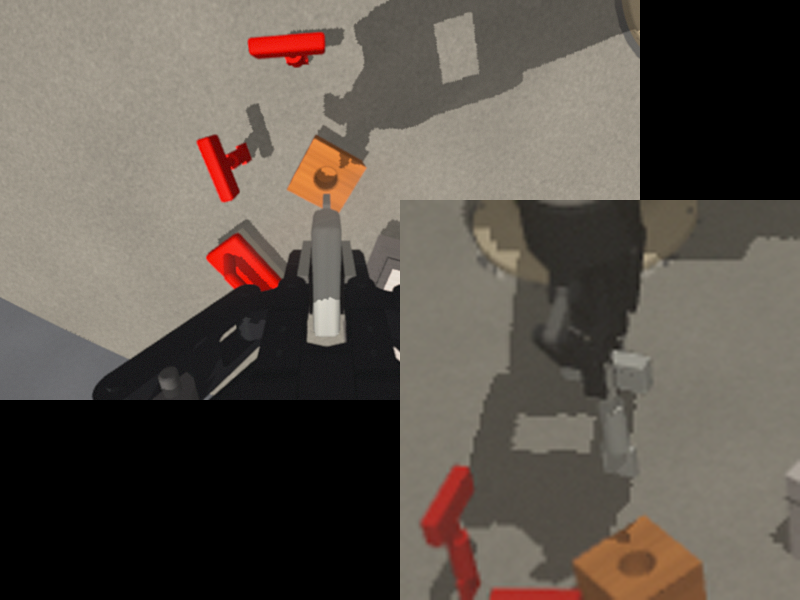

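The key is held: the bar runs down to (326,340), and the blade's tip shows at (326,197) in the wrist view. Next I get its offset and tilt in the tool frame from the depth.

```bash
python3 - <<'E'
from h import *
w=load("w2");T=np.array(w["T_tool_cam"]);print(T[:3,3].round(3))
for v in list(range(194,216,3))+list(range(216,345,8)):
    r=[]
    for u in(322,326,330):
        d=w["depth"][v,u];p=T[:3,:3]@(ray(w,u,v)*d)+T[:3,3];r.append((p*1000).round(1))
    print(v,*r)
for v in(198,202,206,230,300):
    row=w["depth"][v];m=[u for u in range(300,352) if 0<row[u]<.33 ] if v<220 else [u for u in range(300,352) if 0<row[u]<.2]
    print(v,m[0] if m else 0,m[-1] if m else 0, [ (T[:3,:3]@(ray(w,u,v)*row[u])+T[:3,3])[1].round(4) for u in (m[0],m[-1])] if m else '')
E
```

```text
[ 0.085  0.    -0.125]
194 [-17.9  -4.7 190.1] [12.8  0.1 96.5] [13.5  3.5 94.3]
197 [-22.4  -4.8 192.1] [13.2  0.1 87.4] [13.7  3.4 86. ]
200 [-26.3  -4.8 192.1] [13.6  0.1 78.9] [13.6  3.3 78.8]
203 [-30.1  -4.8 191.9] [13.6  0.2 72.1] [13.2  3.2 73.1]
206 [-34.2  -4.8 192.3] [11.4  0.2 71.3] [10.9  3.2 72.7]
209 [33.2 -1.9  9. ] [33.1  0.2  9.2] [33.3  2.3  8.7]
212 [33.3 -1.8  4.6] [33.   0.2  5.3] [33.1  2.2  5.2]
215 [33.3 -1.8  0.6] [32.9  0.2  1.6] [32.9  2.2  1.5]
216 [33.2 -1.8 -0.3] [33.3  0.2 -0.7] [33.3  2.2 -0.6]
224 [  85.5    0.3 -125.3] [33.2  0.2 -9.9] [32.8  2.  -9.1]
232 [ 30.6  -1.6 -12.8] [ 31.    0.2 -13.6] [ 30.9   2.  -13.4]
240 [ 27.   -1.6 -13.6] [ 27.2   0.2 -14. ] [ 27.2   2.  -13.9]
248 [ 23.2  -1.6 -14.2] [ 23.    0.2 -13.7] [ 23.    2.  -13.9]
256 [ 19.2  -1.6 -14.4] [ 18.4   0.2 -13.1] [ 18.7   2.1 -13.5]
264 [ 14.7  -1.6 -14. ] [ 14.    0.2 -12.9] [ 14.7   2.1 -14. ]
272 [ 10.4  -1.7 -14.2] [ 10.6   0.2 -14.4] [  9.6   2.1 -13. ]
280 [  5.6  -1.7 -13.7] [  6.4   0.2 -14.8] [  5.7   2.1 -13.9]
288 [  0.9  -1.7 -13.6] [  1.1   0.2 -13.8] [  0.6   2.2 -13.1]
296 [ -4.7  -1.7 -12.5] [ -3.5   0.2 -14. ] [ -4.1   2.2 -13.2]
304 [ -8.6  -1.7 -13.6] [ -8.8   0.2 -13.4] [ -8.9   2.2 -13.3]
312 [-13.   -1.8 -14.2] [-13.1   0.2 -14.2] [-13.5   2.3 -13.7]
320 [-18.7  -1.8 -13.6] [-18.7   0.2 -13.6] [-19.4   2.3 -12.9]
328 [-24.1  -1.8 -13.5] [-24.    0.3 -13.6] [-23.5   2.3 -14.1]
336 [-30.4  -1.9 -12.6] [-29.7   0.3 -13.3] [-29.8   2.4 -13.2]
344 [-304.8   -6.6  236.6] [-3.040e+02  2.000e-01  2.359e+02] [-304.7    7.1  236.5]
198 323 330 [np.float64(-0.0023), np.float64(0.0034)]
202 323 330 [np.float64(-0.0022), np.float64(0.0032)]
206 323 330 [np.float64(-0.0021), np.float64(0.0032)]
230 312 341 [np.float64(-0.0062), np.float64(0.0071)]
300 300 351 [np.float64(-0.0098), np.float64(0.01)]
```

Request:
move_arm:
  motion:
    - [[-0.2,0.16,0],[0,0,0]]
    - [[-0.43,0.348,0],[0,0,0]]
    - [[-0.43,0.348,0],[0,0,0]]
    - [[-0.43,0.348,0],[0,0,0]]
    - [[-0.43,0.348,0],[0,0,0]]
    - [[-0.43,0.348,0],[0,0,0]]
    - [[-0.43,0.348,0],[0,0,0]]
    - [[-0.43,0.348,0],[0,0,0]]
    - [[-0.43,0.348,0],[0,0,0]]
    - [[-0.43,0.348,0],[0,0,0]]
    - [[-0.23,0.188,0],[0,0,0]]
    - [[0,0,0],[0,0,0.9]]
    - [[0,0,0],[0,0,0.9]]
    - [[0,0,0],[0,0,0.95]]
    - [[0,0,0],[0,0,0]]
    - [[0,0,0],[0,0,0]]
    - [[0,0,0],[0,0,0]]
    - [[0,0,0],[0,0,0]]

```text
time_s: 8.8
position: [0.5485, 0.0072, 0.2373]
tool_rot: [[-0.984, -0.176, -0.0], [-0.176, 0.984, 0.0], [0.0, 0.0, -1.0]]
ft_force: [-0.6, 0.6, -1.6]
grip_width: 0.0135
gripper_force: 48.8
```

```bash
python3 - <<'E'
from h import *
s=env.observe();print(s["time_s"],s["position"],s["ft_force"],s["q"].round(1))
w=grab("wrist","w3");f=w["frame"][:,:,::-1]
cv2.imwrite("pics/c3.png",cv2.resize(f[100:250,226:426],(800,600),interpolation=cv2.INTER_CUBIC))
E
```

```text
8.8 [0.54848256 0.00717575 0.2372948 ] [-0.57594264  0.55032866 -1.60748426] [ -11.6   22.1   75.7    0.    82.2 -111.8]
```

View pics/c3.png

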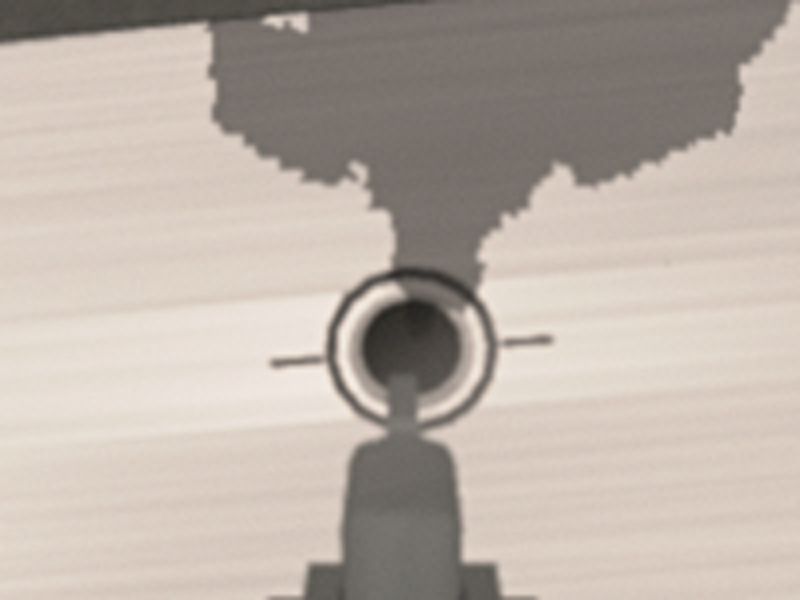

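The ring's centre is at crop (412,350), i.e. pixel (329,187.4). The marks run from (272,363) to (552,339), and the blade tip is at crop (402,378).

```bash
python3 - <<'E'
from h import *
w=load("w3");T=np.array(w["T_tool_cam"])
f=lambda x,y:(226+x/4-.375,100+y/4-.375)
for d in(w["depth"][175,280],w["depth"][190,380],w["depth"][200,270]):print(d)
for p in((412,350),(272,363),(552,339)):
    q=pt(w,*f(*p),z=.09);s=np.array([0.54848256,0.00717575,0.2372948]);R=w["T"][:3,:3]@T[:3,:3].T
    print(q.round(4),(R.T@(q-s)*1000).round(2))
print(pt(w,280,175),pt(w,380,190))
for v in(195,198,201,203):
    r=w["depth"][v];print([(T[:3,:3]@(ray(w,u,v)*r[u])+T[:3,3]).round(4)*1000 for u in(324,326,328)])
E
```

```text
0.27990448
0.2859517
0.2894141
[0.5446 0.0087 0.09  ] [  3.49   2.19 147.3 ]
[ 0.5545 -0.0263  0.09  ] [-5.0000e-02 -3.4030e+01  1.4729e+02]
[0.5354 0.0436 0.09  ] [  6.49  38.15 147.3 ]
[ 0.54063083 -0.04220499  0.09040589] [0.53838275 0.06176336 0.08951688]
[array([13.3, -2.1, 92.1]), array([13. , -0.5, 93. ]), array([13.6,  1.2, 91. ])]
[array([13.5, -2.1, 83.9]), array([13.3, -0.5, 84.5]), array([13.2,  1.2, 84.7])]
[array([13.1, -2. , 77.7]), array([13.3, -0.4, 77.1]), array([13.3,  1.1, 77.2])]
[array([13.2, -2. , 72.9]), array([13.4, -0.4, 72.4]), array([13.2,  1.1, 72.8])]
```

Request:
move_arm:
  motion:
    - [[0.048,0.03,0.1],[0,0,0]]
    - [[0,0,0.2],[0,0,0]]
    - [[0,0,0.2],[0,0,0]]
    - [[0,0,0.2],[0,0,0]]
    - [[0,0,0.1],[0,0,0]]
    - [[0,0,0.06],[0,0,0]]
    - [[0,0,0],[0,0,0]]
    - [[0,0,0],[0,0,0]]
    - [[0,0,0],[0,0,0]]

```text
time_s: 9.75
position: [0.546, 0.0082, 0.1947]
tool_rot: [[-0.985, -0.175, 0.001], [-0.175, 0.985, -0.0], [-0.001, -0.0, -1.0]]
ft_force: [-0.0, 1.1, -0.9]
grip_width: 0.013
gripper_force: 48.8
```

```bash
python3 - <<'E'
from h import *
s=env.observe();print(s["time_s"],s["position"],s["ft_force"])
w=grab("wrist","w4");f=w["frame"][:,:,::-1]
o=np.zeros((600,800,3),np.uint8)
o[:600,:400]=cv2.resize(f[155:230,301:351],(400,600),interpolation=cv2.INTER_CUBIC)
sc=grab("scene","s4");g=sc["frame"][:,:,::-1]
o[:400,400:]=cv2.resize(g[165:225,320:380],(400,400),interpolation=cv2.INTER_CUBIC)
cv2.imwrite("pics/c4.png",o)
E
```

```text
9.75 [0.54603586 0.00821476 0.1946838 ] [-0.0327307   1.06435305 -0.90777915]
```

View pics/c4.png

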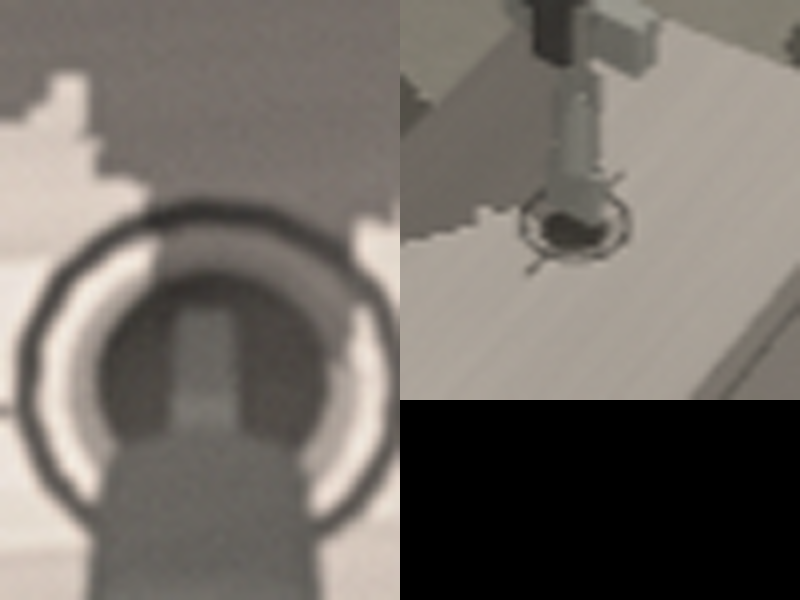

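Wrist crop: the blade spans x 172–240 and its tip edge is at y 308. The ring's outer edge is left 20, right 398, top 200, and the dark hole spans x 100–330 with its top at 275.

```bash
python3 - <<'E'
from h import *
w=load("w4");T=np.array(w["T_tool_cam"]);s=np.array([0.54603586,0.00821476,0.1946838]);R=w["T"][:3,:3]@T[:3,:3].T
f=lambda x,y:(301+x/8-.44,155+y/8-.44)
for p in((20,390),(398,390),(209,200),(100,390),(330,390),(215,275)):
    print(p,(R.T@(pt(w,*f(*p),z=.09)-s)*1000).round(2))
for p in((206,308),(172,320),(240,320)):
    print('blade',p,(R.T@(pt(w,*f(*p),z=s[2]-.0983)-s)*1000).round(2))
E
```

```text
(20, 390) [  1.3  -20.83 104.69]
(398, 390) [  1.35  21.1  104.68]
(209, 200) [2.3110e+01 1.0000e-01 1.0467e+02]
(100, 390) [  1.31 -11.95 104.69]
(330, 390) [  1.34  13.55 104.68]
(215, 275) [ 14.66   0.77 104.67]
blade (206, 308) [12.96 -0.21 98.29]
blade (172, 320) [11.61 -3.83 98.29]
blade (240, 320) [11.61  3.42 98.29]
```

Request:
move_arm:
  motion:
    - [[0.01,0.01,0.03],[0,0,0]]
    - [[0,0,0.03],[0,0,0]]
    - [[0,0,0.03],[0,0,0]]
    - [[0,0,0.03],[0,0,0]]
    - [[0,0,0.03],[0,0,0]]
    - [[0,0,0.03],[0,0,0]]
    - [[0,0,0.02],[0,0,0]]
    - [[0,0,0],[0,0,0]]

```text
time_s: 10.65
position: [0.5453, 0.0086, 0.1842]
tool_rot: [[-0.985, -0.175, -0.0], [-0.175, 0.985, 0.0], [0.0, 0.0, -1.0]]
ft_force: [0.1, 0.2, -0.6]
grip_width: 0.0133
gripper_force: 48.8
```

Request:
move_arm:
  motion:
    - [[0,0,0.015],[0,0,0]]
    - [[0,0,0.015],[0,0,0]]
    - [[0,0,0],[0,0,0]]

```text
time_s: 10.95
position: [0.5453, 0.0086, 0.1827]
tool_rot: [[-0.985, -0.175, -0.0], [-0.175, 0.985, 0.0], [0.0, 0.0, -1.0]]
ft_force: [0.1, 0.2, -1.0]
grip_width: 0.0133
gripper_force: 48.8
```

Request:
move_arm:
  motion:
    - [[0,0,0.015],[0,0,0]]
    - [[0,0,0.015],[0,0,0]]
    - [[0,0,0],[0,0,0]]

```text
time_s: 11.25
position: [0.5452, 0.0087, 0.1812]
tool_rot: [[-0.985, -0.175, -0.0], [-0.175, 0.985, 0.0], [0.0, 0.0, -1.0]]
ft_force: [-0.4, -0.2, -1.3]
grip_width: 0.0132
gripper_force: 48.8
```

Request:
move_arm:
  motion:
    - [[0,0,0.015],[0,0,0]]
    - [[0,0,0.015],[0,0,0]]
    - [[0,0,0],[0,0,0]]

```text
time_s: 11.55
position: [0.5452, 0.0087, 0.1797]
tool_rot: [[-0.985, -0.175, -0.0], [-0.175, 0.985, 0.0], [0.0, 0.0, -1.0]]
ft_force: [0.8, -0.2, -1.7]
grip_width: 0.0133
gripper_force: 48.8
```

Request:
move_arm:
  motion:
    - [[0,0,0.015],[0,0,0]]
    - [[0,0,0.015],[0,0,0]]
    - [[0,0,0],[0,0,0]]

```text
time_s: 11.85
position: [0.5452, 0.0087, 0.1782]
tool_rot: [[-0.985, -0.175, -0.0], [-0.175, 0.985, 0.0], [0.0, 0.0, -1.0]]
ft_force: [0.6, 0.4, -1.3]
grip_width: 0.0135
gripper_force: 48.8
```

Request:
move_arm:
  motion:
    - [[0,0,0.015],[0,0,0]]
    - [[0,0,0.015],[0,0,0]]
    - [[0,0,0],[0,0,0]]

```text
time_s: 12.15
position: [0.5453, 0.0087, 0.1767]
tool_rot: [[-0.985, -0.175, -0.0], [-0.175, 0.985, 0.0], [0.0, 0.0, -1.0]]
ft_force: [0.3, -0.2, -1.8]
grip_width: 0.0133
gripper_force: 48.8
```

Request:
move_arm:
  motion:
    - [[0,0,0.015],[0,0,0]]
    - [[0,0,0.015],[0,0,0]]
    - [[0,0,0],[0,0,0]]

```text
time_s: 12.45
position: [0.5453, 0.0087, 0.1752]
tool_rot: [[-0.985, -0.175, -0.0], [-0.175, 0.985, 0.0], [0.0, 0.0, -1.0]]
ft_force: [0.3, -0.1, -1.1]
grip_width: 0.0134
gripper_force: 48.8
```

Request:
move_arm:
  motion:
    - [[0,0,0.015],[0,0,0]]
    - [[0,0,0.015],[0,0,0]]
    - [[0,0,0],[0,0,0]]

```text
time_s: 12.75
position: [0.5453, 0.0088, 0.1737]
tool_rot: [[-0.985, -0.175, -0.0], [-0.175, 0.985, 0.0], [0.0, 0.0, -1.0]]
ft_force: [-0.7, 1.5, -0.6]
grip_width: 0.0134
gripper_force: 48.9
```

Request:
move_arm:
  motion:
    - [[0,0,0.015],[0,0,0]]
    - [[0,0,0.015],[0,0,0]]
    - [[0,0,0],[0,0,0]]

```text
time_s: 13.05
position: [0.5453, 0.0087, 0.1723]
tool_rot: [[-0.985, -0.175, 0.0], [-0.175, 0.985, 0.0], [-0.0, 0.0, -1.0]]
ft_force: [-0.8, 1.9, 0.1]
grip_width: 0.0131
gripper_force: 49.0
```

Request:
move_arm:
  motion:
    - [[0,0,0],[0,0,0]]
    - [[0,0,0],[0,0,0]]

```text
time_s: 13.25
position: [0.5453, 0.0087, 0.1724]
tool_rot: [[-0.985, -0.175, -0.0], [-0.175, 0.985, 0.0], [0.0, 0.0, -1.0]]
ft_force: [-0.9, 2.3, 0.2]
grip_width: 0.0135
gripper_force: 49.0
```

Request:
move_arm:
  motion:
    - [[0,0,0.01],[0,0,0]]
    - [[0,0,0],[0,0,0]]
    - [[0,0,0],[0,0,0]]

```text
time_s: 13.55
position: [0.5453, 0.0087, 0.1719]
tool_rot: [[-0.985, -0.175, 0.0], [-0.175, 0.985, 0.0], [-0.0, 0.0, -1.0]]
ft_force: [-0.7, 0.5, 0.7]
grip_width: 0.013
gripper_force: 49.0
```

Request:
move_arm:
  motion:
    - [[0,0,0.008],[0,0,0]]
    - [[0,0,0],[0,0,0]]
    - [[0,0,0],[0,0,0]]

```text
time_s: 13.85
position: [0.5453, 0.0087, 0.1715]
tool_rot: [[-0.985, -0.175, 0.0], [-0.175, 0.985, 0.0], [-0.0, 0.0, -1.0]]
ft_force: [-0.3, 1.3, 0.9]
grip_width: 0.0131
gripper_force: 49.1
```

Request:
move_arm:
  motion:
    - [[0,-0.0014,0],[0,0,0.5]]
    - [[0,-0.0014,0],[0,0,0.5]]
    - [[0,0,0],[0,0,0]]
    - [[0,0,0],[0,0,0]]

```text
time_s: 14.25
position: [0.5453, 0.0083, 0.1713]
tool_rot: [[-0.999, -0.038, -0.0], [-0.038, 0.999, -0.0], [0.0, -0.0, -1.0]]
ft_force: [-0.5, 0.0, -1.3]
grip_width: 0.013
gripper_force: 48.8
```

Request:
move_arm:
  motion:
    - [[0,0,0.015],[0,0,0]]
    - [[0,0,0],[0,0,0]]
    - [[0,0,0],[0,0,0]]

```text
time_s: 14.55
position: [0.5453, 0.0085, 0.1706]
tool_rot: [[-0.999, -0.037, -0.0], [-0.037, 0.999, -0.0], [0.0, -0.0, -1.0]]
ft_force: [0.7, 0.3, -1.7]
grip_width: 0.0133
gripper_force: 48.8
```

Request:
move_arm:
  motion:
    - [[0,0,0.02],[0,0,0.1]]
    - [[0,0,0.02],[0,0,0.1]]
    - [[0,0,0.02],[0,0,0]]
    - [[0,0,0],[0,0,0]]

```text
time_s: 14.95
position: [0.5452, 0.0085, 0.1675]
tool_rot: [[-1.0, -0.008, -0.0], [-0.008, 1.0, 0.0], [0.0, 0.0, -1.0]]
ft_force: [0.5, 0.3, -0.9]
grip_width: 0.013
gripper_force: 48.8
```

Request:
move_arm:
  motion:
    - [[0,0,0.02],[0,0,0]]
    - [[0,0,0.02],[0,0,0]]
    - [[0,0,0.02],[0,0,0]]
    - [[0,0,0],[0,0,0]]

```text
time_s: 15.35
position: [0.5452, 0.0085, 0.1645]
tool_rot: [[-1.0, -0.008, -0.0], [-0.008, 1.0, 0.0], [0.0, 0.0, -1.0]]
ft_force: [0.7, 0.6, -1.4]
grip_width: 0.0132
gripper_force: 48.8
```

Request:
move_arm:
  motion:
    - [[0,0,0.03],[0,0,0]]
    - [[0,0,0.03],[0,0,0]]
    - [[0,0,0.03],[0,0,0]]
    - [[0,0,0.03],[0,0,0]]
    - [[0,0,0],[0,0,0]]

```text
time_s: 15.85
position: [0.5452, 0.0085, 0.1584]
tool_rot: [[-1.0, -0.008, -0.0], [-0.008, 1.0, 0.0], [0.0, 0.0, -1.0]]
ft_force: [0.3, -0.2, -1.5]
grip_width: 0.0134
gripper_force: 48.8
```

Request:
move_arm:
  motion:
    - [[0,0,0.03],[0,0,0]]
    - [[0,0,0.03],[0,0,0]]
    - [[0,0,0],[0,0,0]]

```text
time_s: 16.15
position: [0.5453, 0.0085, 0.1555]
tool_rot: [[-1.0, -0.008, -0.0], [-0.008, 1.0, 0.0], [0.0, 0.0, -1.0]]
ft_force: [-0.0, 0.6, -2.2]
grip_width: 0.0136
gripper_force: 48.9
```

Request:
move_arm:
  motion:
    - [[0,0,0.03],[0,0,0]]
    - [[0,0,0],[0,0,0]]
    - [[0,0,0],[0,0,0]]

```text
time_s: 16.45
position: [0.5454, 0.0085, 0.1544]
tool_rot: [[-1.0, -0.008, 0.0], [-0.008, 1.0, -0.0], [-0.0, -0.0, -1.0]]
ft_force: [-0.5, 0.2, 1.1]
grip_width: 0.0133
gripper_force: 49.2
```

Request:
move_arm:
  motion:
    - [[0,-0.0014,0],[0,0,0.5]]
    - [[0,-0.0014,0],[0,0,0.5]]
    - [[0,-0.0014,0],[0,0,0.5]]
    - [[0,-0.0014,0],[0,0,0.5]]
    - [[0,0,0],[0,0,0]]

```text
time_s: 16.95
position: [0.5455, 0.0088, 0.1544]
tool_rot: [[-0.963, 0.268, 0.001], [0.268, 0.963, 0.001], [-0.001, 0.001, -1.0]]
ft_force: [-0.5, 3.5, 2.0]
grip_width: 0.0133
gripper_force: 49.3
```

Request:
move_arm:
  motion:
    - [[0,0.006,-0.004],[0,0,0.5]]
    - [[0,0,0],[0,0,0.5]]
    - [[0,0,0],[0,0,0.5]]
    - [[0,0,0],[0,0,0.5]]
    - [[0,0,0],[0,0,0]]

```text
time_s: 17.45
position: [0.5456, 0.0089, 0.1545]
tool_rot: [[-0.853, 0.522, 0.001], [0.522, 0.853, 0.001], [-0.0, 0.001, -1.0]]
ft_force: [0.2, 4.5, 1.4]
grip_width: 0.0133
gripper_force: 49.3
```

Request:
move_arm:
  motion:
    - [[0.004,0.008,0],[0,0,0.5]]
    - [[0,0,0],[0,0,0.5]]
    - [[0,0,0],[0,0,0.5]]
    - [[0,0,0],[0,0,0.5]]
    - [[0,0,0],[0,0,0]]

```text
time_s: 17.95
position: [0.5457, 0.0092, 0.1545]
tool_rot: [[-0.677, 0.736, 0.001], [0.736, 0.677, 0.0], [-0.0, 0.001, -1.0]]
ft_force: [2.4, 3.6, 2.4]
grip_width: 0.0133
gripper_force: 49.3
```

Request:
move_arm:
  motion:
    - [[0.002,0.01,-0.004],[0,0,0.5]]
    - [[0,0,0],[0,0,0.5]]
    - [[0,0,0],[0,0,0.5]]
    - [[0,0,0],[0,0,0.5]]
    - [[0,0,0],[0,0,0]]

```text
time_s: 18.45
position: [0.5459, 0.0094, 0.1547]
tool_rot: [[-0.448, 0.894, 0.001], [0.894, 0.448, 0.0], [-0.0, 0.001, -1.0]]
ft_force: [2.8, 3.3, 2.1]
grip_width: 0.0134
gripper_force: 49.2
```

Request:
move_arm:
  motion:
    - [[0.004,0.008,-0.004],[0,0,0.5]]
    - [[0,0,0],[0,0,0.5]]
    - [[0,0,0],[0,0,0.5]]
    - [[0,0,0],[0,0,0]]
    - [[0,0,0],[0,0,0]]
    - [[0,0,0],[0,0,0]]

```text
time_s: 19.05
position: [0.5461, 0.0097, 0.1548]
tool_rot: [[-0.252, 0.968, 0.0], [0.968, 0.252, -0.0], [-0.0, 0.0, -1.0]]
ft_force: [1.5, 1.6, 1.5]
grip_width: 0.0131
gripper_force: 49.2
```

```bash
python3 - <<'E'
from h import *
s=env.observe();R=s["tool_rot"];print(np.degrees(np.arctan2(R[1,0],R[0,0])),s["ft_force"],s["wrist_torque"],s["q"].round(1))
w=grab("wrist","w5");f=w["frame"][:,:,::-1];cv2.imwrite("pics/c5.png",f)
E
```

```text
104.6246768321332 [1.47785569 1.62733896 1.48934039] [ 0.53580013 -0.41694841  0.05940857] [-11.4  26.3  83.5  -0.   70.1 -26. ]
```

View pics/c5.png

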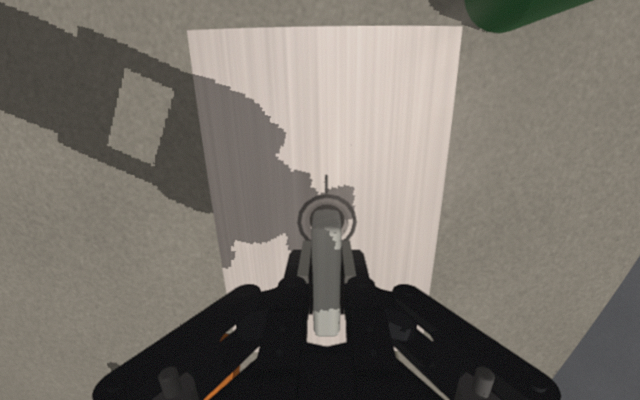

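The bar lies in line with the mark (326,180) above the ring's centre (327,220): aligned with the long side. I let go.

Request:
move_arm:
  motion:
    - [[0,0,0],[0,0,0]]
    - [[0,0,0],[0,0,0]]
    - [[0,0,0],[0,0,0]]
    - [[0,0,0],[0,0,0]]
    - [[0,0,0],[0,0,0]]
    - [[0,0,0],[0,0,0]]
  claw: 0.5

```text
time_s: 19.7
position: [0.5459, 0.0097, 0.1547]
tool_rot: [[-0.25, 0.968, -0.0], [0.968, 0.25, -0.0], [-0.0, -0.0, -1.0]]
ft_force: [0.1, -0.2, -0.4]
grip_width: 0.0424
gripper_force: 0.0
```

Request:
move_arm:
  motion:
    - [[0,0,-0.1],[0,0,0]]
    - [[0,0,-0.2],[0,0,0]]
    - [[0,0,-0.4],[0,0,0]]
    - [[0,0,-0.4],[0,0,0]]
    - [[0,0,-0.4],[0,0,0]]
    - [[0,0,-0.4],[0,0,0]]
    - [[0,0,0],[0,0,0]]
    - [[0,0,0],[0,0,0]]
    - [[0,0,0],[0,0,0]]

```text
time_s: 20.6
position: [0.5456, 0.0098, 0.2489]
tool_rot: [[-0.25, 0.968, -0.002], [0.968, 0.25, 0.0], [0.001, -0.002, -1.0]]
ft_force: [-0.2, -0.1, -0.2]
grip_width: 0.0425
gripper_force: 0.0
```

```bash
python3 - <<'E'
from h import *
w=grab("wrist","w6");f=w["frame"][:,:,::-1];cv2.imwrite("pics/c6.png",f)
print(bar(w,(326,200),60,.15,.19))
E
```

```text
(array([0.5452157 , 0.00941186]), (13.911471366882324, 62.47514343261719), 105.12527465820312, 1326, np.float64(0.1689158315451491), np.float64(-0.05165115541334155))
```

View pics/c6.png

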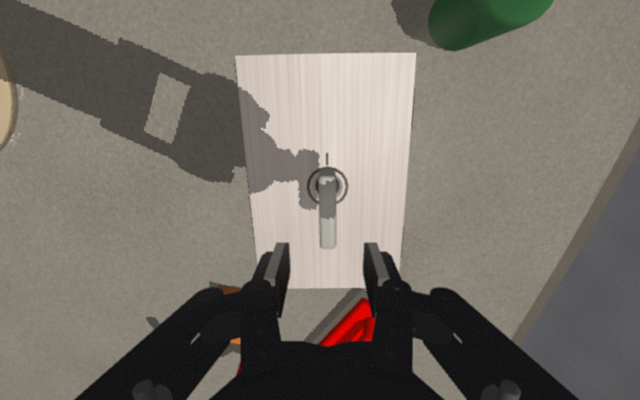

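The key stands free in the lock with its bar at 105° (box y is about 104°). Its top at 0.169 m puts the tip about 33 mm below the mouth. I hand it in.

```bash
python3 -c "
from rig import env
print(env.close_job())"
```

```text
the job is handed in; nothing more can be done
None
```

The key is home in the slot and turned clockwise so its handle lies along the box's long side, about 1° off. I let go of it, left the mug, bottle and brush alone, and handed the job in at about 21 s; no verdict came back.

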